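# Turn the spatula round and lay it on its rest, handle-first

### The job

The flat-bladed spatula lies with its blade pointing away from you; your colleague across the bench needs it handle-first. Turn it end for end and lay it flat, right way up, on the metal spatula rest, with its blade in the drip dish at your end and its handle between the two prongs of the fork at the far end, and let go of it there. Leave the round-bowled scoop and the lidded jar where they are.

Things in the scene. Friction and masses are not known exactly. Their poses are not given: they have to be found in the camera images.
- spatula_mid (a point): Flat spatula, 215 mm, about 90 g, lying flat. Point: grip and balance point, half-way up the handle, 8 mm above its underside. x towards the blade (at the start roughly away from the robot), z up. Pale wooden handle 22 wide, 16 high, x -98 to +21 mm; thin neck; steel blade 26 wide, 4 thick, x +41 to +116. Undersides of handle and blade are level. Grip across the handle here.
- rest_dish (a point): Bare metal rest, fixed, base 235 x 90. x from dish (robot's end) to fork, z up. Point: on the dish floor, 34 mm above the bench, where mid-blade belongs. Floor x -53 to +45, 68 wide, walls 10 high, none on the fork side. Fork: floor same level, x +142 to +160, prongs 44 apart, 22 high; open space before it. Spatula lies right with its grip point at x +79, y 0, z +8 mm, its x along this -x.
- scoop_mid (a point): Bystander: scoop lying on the bench, same kind of pale wooden handle (22 wide, 16 high) but a round steel bowl 44 mm across; 162 mm long. Point: in the handle, 8 mm above its underside; x to the bowl, which ends at x = +82 mm; the handle ends at -80 mm. Leave it.
- jar: Bystander: cream-coloured lidded jar with an aluminium lid, 62 mm across and 66 mm high, standing on the bench beyond the work. Origin at the centre of its underside, z up. Not to be disturbed.
Mind the look-alikes: they are no part of the job. Leave any orange or yellow look-alike of the part that bears spatula_mid alone.

How it is judged:
By the outcome, as a careful person would: the job done as asked, in the order asked, and still so for the second after the job is handed in, with the robot touching nothing.
It also fails if it takes over 40 s, if anything falls off the work surface, if the arm or the gripper's body presses on something with over 40 N, if the wrist force passes 120 N, or if a joint passes its speed limit or range.

### The arm

A 6-joint arm with a two-finger parallel gripper is mounted at the origin on the work surface. World frame = base frame: x ahead of the robot, y to its left, z up, the work surface at z = 0. Lengths are in m, angles in degrees, forces in N, time in s.
With the tool pointing down it reaches from about 0.425 to 0.95 m from the base axis. Payload 3.5 kg.
Tool frame: the origin (TCP) lies at the centre of the arm's flange, where the gripper is bolted on; the fingertips stand 173 mm ahead of it and the grasp point (between the pads) lies 155 mm ahead of it; z points along the fingers, y is the line along which they close (so a half turn about z gives the same grasp; the last joint's range is limited). The gripper opens to 85 mm and grips with 20 to 120 N. Pads are 22 mm wide; open, the fingers measure 114 mm over their backs; the gripper's body (76 mm by 85 mm) begins 54 mm behind the grasp point. The pads swing forward as they close: fully open they stand 13 mm farther back than shut.
Start: joints at [-83.423, 16.404, 90.338, -0, 73.258, -8.594], TCP at [0.177, -0.651, 0.405] pointing down, gripper open.
Joint ranges: [-158.93, 158.93], [-51.34, 127.21], [12.03, 142.37], [-87.48, 267.48], [13.55, 161.25], [-162.69, 162.69]. Speed limits (degrees/s): [159.86, 159.86, 180, 180, 180, 180].

### API

Orientations are given as a 3x3 rotation matrix whose columns are the frame's x, y, z axes.
In Python, from cell import r gives the robot as it stands. The module is installed in compiled form; this text tells all that it offers. Calls block until the motion is done:
- r.goto(position, orientation): joint-space move of the TCP to a pose.
- r.movel(position, velocity=0.15, rotation=None): straight line of the TCP; rotation=None keeps the orientation; velocity is the mean speed in m/s.
- r.movej(angles): joint-space move.
- r.move_gripper(opening, strength=None): opening from 0.0 (shut) to 1.0 (fully open); strength is the grip in N (None keeps the last); returns when the fingers have stopped.
- r.sleep(seconds).
- r.inverse_kinematics(position, orientation): joint angles nearest the present ones, or None.
- r.observe(): the state.
- r.read_camera(name): name is "scene" or "top"; returns (picture, depth): 480x640x3 uint8, red, green, blue; 480x640 float32, m along the optical axis (not along the pixel's ray), 0 where there is no reading.
- r.camera_model(name): a dict with "mtx" (3x3 intrinsics, pixels), "rvec" (rotation vector, rad) and "tvec" (3), from world to camera coordinates, as OpenCV has them. Camera axes: x right, y down, z forward; pixel columns grow to the right and rows downward; lengths in m; the calibration is good to about 2 mm. A picture is of the moment at which its call begins. camera_model takes no time and is no camera call.
A pose or a line that the arm cannot do raises r.IKError and nothing moves.
- r.sign_off(): hands the job in; it is judged then, once.
The state is a dict: "time": time; "joint_positions": joint angles; "qvel": joint speeds; "joint_efforts": joint torques, N m; "tcp_pos": TCP position; "ee_rot": TCP orientation; "force": force on the tool from outside, world axes, zero at the start; "torque": the same for the moment, N m; "opening": opening from 0.0 (shut) to 1.0 (fully open); "gripper_force": force on a finger pad.
Only numpy, scipy, OpenCV 4.12 (cv2) and the standard library are available. Lean on these libraries where they do the work, as an engineer would, in place of code of your own. Each camera call takes 0.05 s, during which the arm holds its last target. There are 200 camera calls.

## Working session

There is one attempt and no reset: what is moved stays moved. The work goes in short steps, each a Python script; the robot and the scene stay as the last script left them, time stands still between calls to the robot, and variables do not carry over. Pictures are saved under pics/ and viewed, at most 10 in all, crops included, and the job is handed in when it is done.

```bash
mkdir -p pics; cat > h.py <<'E'
import numpy as np, cv2
from cell import r
def cam(n):
    m=r.camera_model(n); R=cv2.Rodrigues(np.array(m["rvec"],float))[0]
    return np.array(m["mtx"],float),R,np.array(m["tvec"],float).ravel()
def ray(n,uv,z):
    K,R,t=cam(n); uv=np.atleast_2d(np.array(uv,float))
    d=(np.c_[uv,np.ones(len(uv))]@np.linalg.inv(K).T)@R; c=-R.T@t
    return c+d*((z-c[2])/d[:,2])[:,None]
def cloud(n,D):
    K,R,t=cam(n); v,u=np.mgrid[:480,:640]
    p=np.stack([(u-K[0,2])/K[0,0]*D,(v-K[1,2])/K[1,1]*D,D],-1)
    return (p-t)@R
def snap(n,f):
    I,D=r.read_camera(n); cv2.imwrite(f"pics/{f}.png",I[...,::-1]); np.savez(f"{f}.npz",I=I,D=D); return I,D
E
python3 - <<'E'
from h import *
for n in("top","scene"):
    snap(n,n+"0"); K,R,t=cam(n); print(n,K[0,0],-R.T@t,R[2])
print(r.observe()["time"])
E
```

```text
top 435.57930467659816 [ 0.33246549 -0.01527513  0.9570085 ] [ 0.18773542  0.03488337 -0.9816    ]
scene 459.58236931015585 [1.07066605 0.18776486 0.59784728] [-0.69597753 -0.24638594 -0.67446961]
0.1
```

View pics/top0.png

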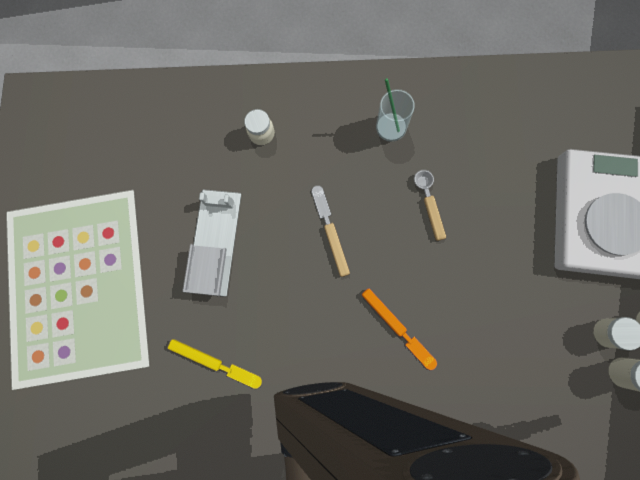

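View pics/scene0.png

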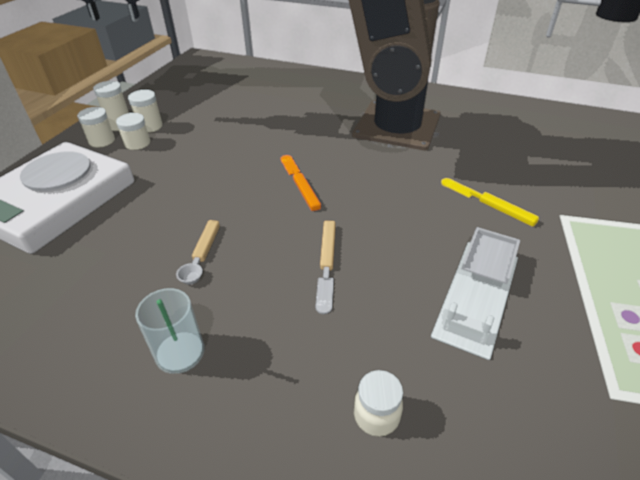

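The top view shows four candidates: a pale handle with a flat blade (337,250), the scoop with a round bowl (433,215), an orange look-alike (398,330) and a yellow one (215,363). I choose (337,250). The rest has its dish at (206,270) and its fork at (217,202). Next I measure both and check the choice in a crop.

```bash
python3 - <<'E'
from h import *
for n,box in(("top",(300,170,365,290)),("scene",(300,210,350,320))):
    z=np.load(n+"0.npz"); I,D=z["I"],z["D"]; P=cloud(n,D); hsv=cv2.cvtColor(I,cv2.COLOR_RGB2HSV)
    x0,y0,x1,y1=box; B=np.zeros(D.shape,bool); B[y0:y1,x0:x1]=1
    print(n,"bench z",np.median(P[B][:,2]))
    wood=B&(hsv[...,1]>70)&(hsv[...,2]>110)&(hsv[...,0]<30)
    steel=B&(hsv[...,1]<50)&(hsv[...,2]>100)
    print("wood z pct",np.percentile(P[wood][:,2],[5,50,95]),"steel",np.percentile(P[steel][:,2],[5,50,95]))
    for nm,m,h in(("wood",wood,.016),("steel",steel,.004)):
        v,u=np.nonzero(m); q=ray(n,np.c_[u,v],h)[:,:2].astype(np.float32)
        c,s,a=cv2.minAreaRect(q); print(nm,len(q),c,s,a, np.round(cv2.boxPoints((c,s,a)),4).tolist())
    # rest
    x0,y0,x1,y1=(175,180,250,305) if n=="top" else (425,225,525,360)
    B=np.zeros(D.shape,bool); B[y0:y1,x0:x1]=1
    h,e=np.histogram(P[B][:,2],bins=np.arange(-.01,.07,.004)); print(list(zip(np.round(e,3),h)))
    f=B&(abs(P[...,2]-.034)<.003); c,s,a=cv2.minAreaRect(P[f][:,:2].astype(np.float32)); print("floor",c,s,a)
    # jar/glass positions
z=np.load("top0.npz"); P=cloud("top",z["D"]); print("jar lid",P[120,258],"glass",P[126,392],"fork",P[198,205],P[198,225])
I=z["I"][...,::-1]
cv2.imwrite("pics/crop.png",np.hstack([cv2.resize(I[175:305,170:250],None,fx=4.5,fy=4.5,interpolation=2),cv2.resize(I[175:305,295:375],None,fx=4.5,fy=4.5,interpolation=2)]))
E
```

```text
top bench z 0.0006430637985779151
wood z pct [0.01244581 0.01584785 0.01891196] steel [-0.00198823  0.00176345  0.00796067]
wood 538 (0.48751088976860046, -0.01906970888376236) (0.11918124556541443, 0.02210897020995617) 16.20984649658203 [[0.42719998955726624, -0.025100000202655792], [0.4334000051021576, -0.046300001442432404], [0.5478000044822693, -0.013000000268220901], [0.5415999889373779, 0.008200000040233135]]
steel 924 (0.5380798578262329, -0.009928904473781586) (0.14643993973731995, 0.27273696660995483) 88.89667510986328 [[0.400299996137619, -0.08049999922513962], [0.6729999780654907, -0.08579999953508377], [0.6758000254631042, 0.06069999933242798], [0.40310001373291016, 0.06589999794960022]]
[(np.float64(-0.01), np.int64(1)), (np.float64(-0.006), np.int64(444)), (np.float64(-0.002), np.int64(3903)), (np.float64(0.002), np.int64(1663)), (np.float64(0.006), np.int64(1193)), (np.float64(0.01), np.int64(43)), (np.float64(0.014), np.int64(18)), (np.float64(0.018), np.int64(14)), (np.float64(0.022), np.int64(13)), (np.float64(0.026), np.int64(26)), (np.float64(0.03), np.int64(677))
[... 1348 characters left out ...]
111)), (np.float64(0.018), np.int64(86)), (np.float64(0.022), np.int64(72)), (np.float64(0.026), np.int64(76)), (np.float64(0.03), np.int64(240)), (np.float64(0.034), np.int64(1881)), (np.float64(0.038), np.int64(125)), (np.float64(0.042), np.int64(266)), (np.float64(0.046), np.int64(118)), (np.float64(0.05), np.int64(25)), (np.float64(0.054), np.int64(118)), (np.float64(0.058), np.int64(16)), (np.float64(0.062), np.int64(0))]
floor (0.5050609707832336, 0.2590796947479248) (0.07556340843439102, 0.21739637851715088) 83.79804992675781
jar lid [0.77125028 0.14743581 0.06824565] glass [ 0.74193169 -0.14386508  0.07894439] fork [0.60277633 0.26667279 0.04560866] [0.59762008 0.21893446 0.05893559]
```

View pics/crop.png

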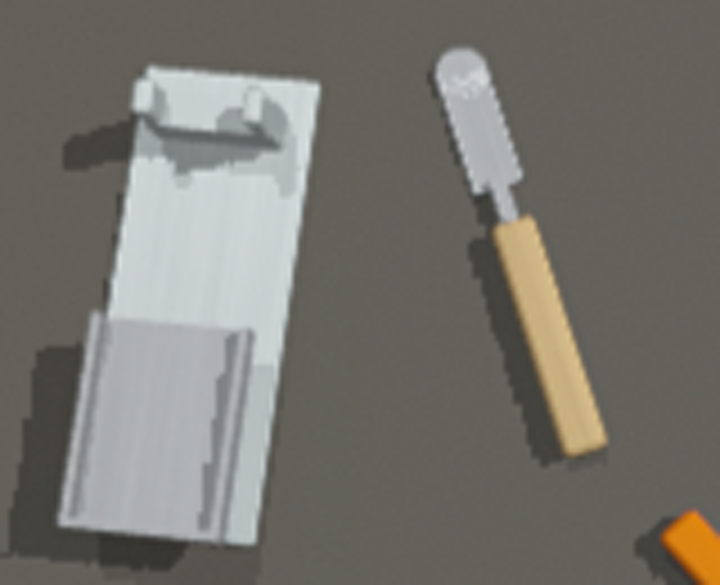

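The crop confirms it: a flat, rounded-end blade with a pale handle on the right. The measured handle is 119 x 22 mm, as it should be. On the left is the rest, with the dish near and the prongs far. I now refine the rest from its edges.

```bash
python3 - <<'E'
from h import *
for n,(x0,y0,x1,y1) in(("top",(175,180,250,305)),("scene",(425,225,525,360))):
    P=cloud(n,np.load(n+"0.npz")["D"])[y0:y1,x0:x1].reshape(-1,3)
    P=P[(P[:,0]>.38)&(P[:,0]<.65)&(abs(P[:,1]-.255)<.07)]
    F=P[abs(P[:,2]-.034)<.0035]
    for yaw in(-6.5,):
        a=np.radians(yaw); ex=np.array([np.cos(a),np.sin(a)]); ey=np.array([-ex[1],ex[0]]); o=np.array([.452,.262])
        X=(F[:,:2]-o)@ex; Y=(F[:,:2]-o)@ey
        h,e=np.histogram(X,bins=np.arange(-.07,.18,.005)); print(n,[(int(1000*q),int(k)) for q,k in zip(e,h)])
        d=X<.06; print("dish X",np.percentile(X[d],[1,50,99]),"Y",np.percentile(Y[d],[1,50,99]),"fork X",np.percentile(X[X>.1],[1,50,99]),"Y",np.percentile(Y[X>.1],[1,99]))
        print("dish rect",cv2.minAreaRect(F[d][:,:2].astype(np.float32)))
        T=P[P[:,2]>.049]; tx=(T[:,:2]-o)@ex; ty=(T[:,:2]-o)@ey
        W=P[(P[:,2]>.0415)&(P[:,2]<.047)]; wx=(W[:,:2]-o)@ex; wy=(W[:,:2]-o)@ey; k=wx<.06
        for s in(-1,1):
            m=s*(ty-np.median(Y))>0; w=k&(s*(wy-np.median(Y))>.02)
            print("prong",m.sum(),tx[m].mean(),ty[m].mean(),np.percentile(ty[m],[5,95]),"wall",w.sum(),np.median(wy[w]),np.percentile(wx[w],[2,98]), "slope", np.degrees(np.polyfit(wx[w],wy[w],1)[0]) if w.sum()>5 else None)
E
```

```text
top [(-70, 0), (-65, 0), (-60, 4), (-54, 40), (-49, 73), (-44, 71), (-39, 73), (-34, 72), (-29, 67), (-24, 72), (-19, 67), (-14, 72), (-9, 72), (-4, 69), (0, 66), (5, 71), (10, 72), (15, 69), (20, 67), (25, 69), (30, 73), (35, 66), (40, 65), (45, 0), (50, 0), (55, 0), (60, 0), (65, 0), (70, 0), (75, 0), (80, 0), (85, 0), (90, 0), (95, 0), (100, 0), (105, 0), (110, 0), (115, 0), (120, 0), (125, 0), (130, 0), (135, 0), (140, 45), (145, 43), (150, 37), (155, 35), (160, 2), (165, 0), (170, 0)]
dish X [-0.05208012 -0.0047523   0.04363416] Y [-0.03626914  0.00274846  0.03604666] fork X [0.14098034 0.14935627 0.15975395] Y [-0.03142535  0.02500387]
dish rect ((0.44581303000450134, 0.26270461082458496), (0.07410958409309387, 0.10206208378076553), 83.23106384277344)
prong 41 0.14912316722240052 -0.027883953422716316 [-0.03227097 -0.02299131] wall 114 -0.03445609831824989 [-0.05666979  0.04113145] slope -2.9882362673086686
prong 42 0.14928985662106448 0.02608001565124749 [0.02198385 0.03110913] wall 115 0.03681173493883724 [-0.05569788  0.04091489] slope 1.8195051609169828
scene [(-70, 0), (-6
[... 362 characters left out ...]
), (120, 0), (125, 0), (130, 0), (135, 0), (140, 49), (145, 77), (150, 83), (155, 140), (160, 42), (165, 0), (170, 0)]
dish X [-0.05429831  0.00026675  0.04537188] Y [-0.03007452  0.00422145  0.03715606] fork X [0.14160936 0.15421355 0.16090663] Y [-0.02806071  0.03307231]
dish rect ((0.4476757049560547, 0.26649603247642517), (0.07562314718961716, 0.10281184315681458), 82.46038055419922)
prong 79 0.15339886296467073 -0.024404384466444988 [-0.02886571 -0.02003623] wall 118 -0.03169921097859742 [-0.05688265  0.04519657] slope -4.046728924936924
prong 85 0.15375573988049004 0.02910993147375582 [0.02478416 0.03351711] wall 135 0.0390151940487275 [-0.05673042  0.04448509] slope 3.4321391756533957
```

```bash
cat >> h.py <<'E'
def down(yaw):
    a=np.radians(yaw); c,s=np.cos(a),np.sin(a)
    return np.array([[c,s,0],[s,-c,0],[0,0,-1.]])
G=np.array([.5245,-.0084]); GY=16.2
T=np.array([.5306,.2544]); TY=172.9
E
python3 - <<'E'
from h import *
for o in(0,180): 
    for p,y in((G,GY),(T,TY)): print(o,np.round(r.inverse_kinematics([*p,.28],down(y+o)),1))
E
```

```text
0 [-12.    5.6 116.9  -0.   57.5  61.8]
0 [ 15.7  13.3 108.1  -0.   58.6 -67.2]
180 [ -12.     5.6  116.9   -0.    57.5 -118.2]
180 [ 15.7  13.3 108.1  -0.   58.6 112.8]
```

```bash
python3 - <<'E'
from h import *
r.move_gripper(0.7)
r.goto([*G,.28],down(GY)); 
snap("scene","above")
r.movel([*G,.177],.12)
o=r.observe(); print(o["force"],o["tcp_pos"])
r.move_gripper(0,50); o=r.observe(); print("grip",o["opening"],o["gripper_force"],o["force"])
r.movel([*G,.28],.12); o=r.observe(); print(o["time"],o["opening"],o["gripper_force"],o["force"])
snap("scene","held")
a=cv2.imread("pics/above.png")[130:380,220:500]; b=cv2.imread("pics/held.png")[130:380,220:500]
cv2.imwrite("pics/pick.png",cv2.resize(np.hstack([a,b]),(800,357)))
E
```

```text
[ 0.09577196 -0.03366346  0.13035296] [ 0.52500209 -0.00852344  0.17776514]
grip 0.23961216405348018 51.60719633102417 [-0.41277025 -0.74532353  3.99870075]
5.6083 0.24145151565424894 51.00072741508484 [ 0.10078532 -0.03207005 -1.3079373 ]
```

View pics/pick.png

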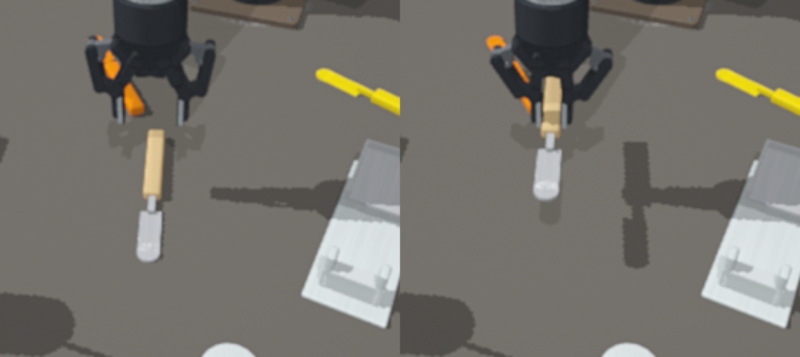

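The right half shows the spatula held at mid-handle, blade away and level, with the bystanders untouched. I turn it over to above the rest and check its pose there.

```bash
python3 - <<'E'
from h import *
r.goto([*T,.28],down(TY))
o=r.observe(); print(o["time"],o["opening"],o["tcp_pos"])
ims=[]
for n in("scene","top"):
    I,D=snap(n,"over_"+n); P=cloud(n,D); hsv=cv2.cvtColor(I,cv2.COLOR_RGB2HSV)
    near=(abs(P[...,0]-.53)<.14)&(abs(P[...,1]-.25)<.06)&(P[...,2]>.08)&(P[...,2]<.145)
    for nm,m in(("wood",near&(hsv[...,1]>70)&(hsv[...,2]>80)&(hsv[...,0]<30)),("blade",near&(hsv[...,1]<60)&(P[...,0]<.5))):
        Q=P[m]
        if len(Q)<15: print(n,nm,len(Q)); continue
        a=np.radians(TY-180); ex=np.array([np.cos(a),np.sin(a)]); ey=np.array([-ex[1],ex[0]])
        X=(Q[:,:2]-T)@ex; Y=(Q[:,:2]-T)@ey
        print(n,nm,len(Q),"X",np.percentile(X,[2,98]),"Y",np.percentile(Y,[2,50,98]),"z",np.percentile(Q[:,2],[5,50,90]),"dz/dx",np.polyfit(X,Q[:,2],1)[0])
a=cv2.imread("pics/over_scene.png")[130:370,380:640]; b=cv2.imread("pics/over_top.png")[130:370,120:380]
cv2.imwrite("pics/over.png",cv2.resize(np.hstack([a,b]),(800,369)))
E
```

```text
7.6 0.24246119187850443 [0.53067533 0.25412986 0.27983145]
scene wood 927 X [-0.01311733  0.09834053] Y [-9.82165971e-03  4.39801757e-05  9.72249393e-03] z [0.11335589 0.11883718 0.12014307] dz/dx -0.026705868527127044
scene blade 282 X [-0.08406274 -0.03240466] Y [-1.07833714e-02 -1.98182316e-06  1.10110887e-02] z [0.10570772 0.10734997 0.11233135] dz/dx 0.06973014557428747
top wood 389 X [-0.01879745  0.09509215] Y [-0.0130415  -0.00488239  0.00772561] z [0.11259323 0.11761296 0.11977776] dz/dx -0.002627800966529629
top blade 500 X [-0.11377399 -0.03619613] Y [-0.01474531 -0.00310452  0.0102123 ] z [0.10321231 0.10600258 0.10854933] dz/dx 0.028376900924527913
```

View pics/over.png

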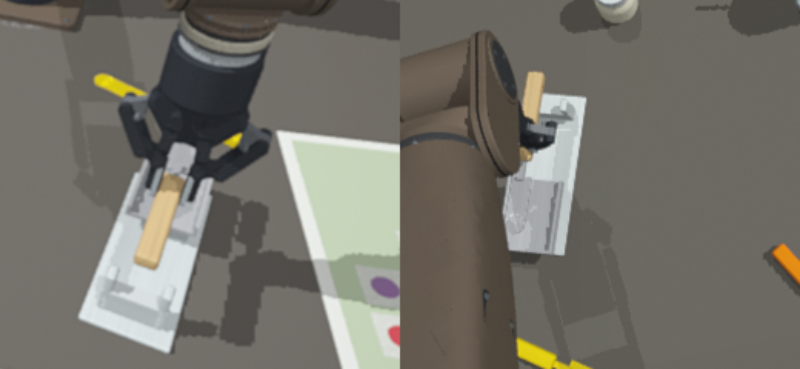

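The spatula is turned, level and centred: scene x -13…+98 mm from the grip point, y within ±10 mm. The handle points to the fork and the blade lies over the dish. A shift of about 1.5 mm sideways centres it on the rest, so I lower it with a force check.

```bash
python3 - <<'E'
from h import *
a=np.radians(TY-180); p=T+.0015*np.array([-np.sin(a),np.cos(a)])
r.movel([*p,.28],.1); r.movel([*p,.220],.08)
f0=r.observe()["force"][2]
for z in np.arange(.217,.2075,-.001):
    r.movel([*p,z],.02); f=r.observe()["force"][2]-f0
    if f>1.0: break
o=r.observe(); print("z",z,o["tcp_pos"],f,o["force"],o["time"])
r.move_gripper(0.6); r.sleep(.2)
print(r.observe()["force"])
r.movel([*p,.33],.15); 
r.goto([.45,-.25,.4],down(0)); r.move_gripper(1.0)
for n in("scene","top"): snap(n,"end_"+n)
print(r.observe()["time"])
a=cv2.imread("pics/end_scene.png")[130:370,380:640]; b=cv2.imread("pics/end_top.png")[130:370,120:380]
cv2.imwrite("pics/end.png",cv2.resize(np.hstack([a,b]),(800,369)))
for n in("scene","top"):
    d=np.load(f"end_{n}.npz"); I,D=d["I"],d["D"]; P=cloud(n,D); hsv=cv2.cvtColor(I,cv2.COLOR_RGB2HSV)
    Q=P[(abs(P[...,0]-.53)<.14)&(abs(P[...,1]-.25)<.06)&(P[...,2]>.03)&(hsv[...,1]>70)&(hsv[...,0]<30)]
    print(n,len(Q),cv2.minAreaRect(Q[Q[:,2]>.044][:,:2].astype(np.float32)),np.percentile(Q[:,2],[10,50,90]),np.polyfit(Q[:,0],Q[:,2],1)[0])
E
```

```text
z 0.211 [0.53090919 0.25597054 0.21197173] 5.275015979738083 [-2.91886868 -0.61926607  4.89940891] 10.65
[-0.55767118  0.82982447  0.07320628]
14.6083
scene 835 ((0.5716511607170105, 0.2512030303478241), (0.02051730826497078, 0.1173347532749176), 83.35419464111328) [0.04876584 0.0510218  0.05226208] -0.023929985746176288
top 548 ((0.5681635141372681, 0.24909378588199615), (0.022110052406787872, 0.11807810515165329), 83.03068542480469) [0.04668109 0.04975635 0.05227903] -8.884480244968249e-05
```

View pics/end.png

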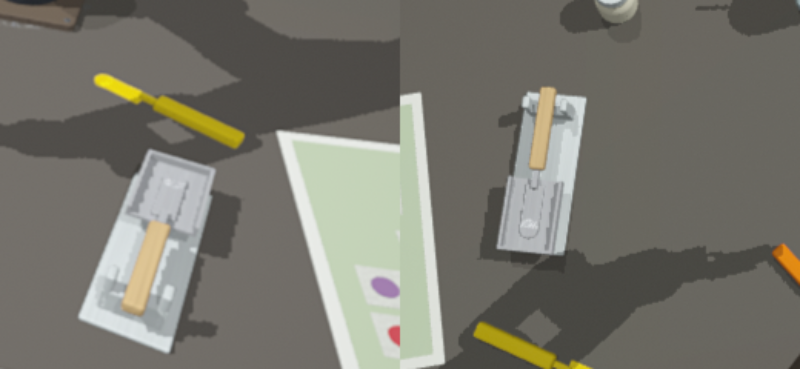

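The spatula lies flat in both views: blade in the dish (top crop about 530,215), handle between the prongs (about 545,110), and yaw within 0.3° of the aim. Its top is at 50–51 mm, as expected, and the gripper is clear.

```bash
python3 -c "
from h import *
print(r.sign_off())"
```

```text
the job is handed in; nothing more can be done
None
```

The spatula was turned end for end and released flat and right way up on the rest, blade in the drip dish and handle between the fork prongs; I didn't go near the scoop or jar, and the job was handed in at about 14.6 s.

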